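Lock a filter wheel for transport by feel

TASK

The filter-wheel unit on the bench is to be shipped and its wheel must be locked. Pull the locking pin out of its stowage block, put it through the curved slot in the cover and feel gently along the hidden wheel for the one hole that goes right through it - its detents are only shallow dimples - then draw the wheel round with the pin to the ringed end of the slot, push the pin down fully home with its flange flat on the cover, and let go of it. Do not force anything, and leave the filter carton, sieve, bottle and vial where they stand.

Things in the scene. Friction and masses are not known exactly. Their poses are not given: they have to be found in the camera images.
- unit: Filter-wheel unit, fixed to the bench: round grey housing 160 mm across on a dark steel foot plate, with a flat aluminium cover 6 mm thick whose top is 64 mm above the bench. Origin on the bench under the wheel's axis, z up. A lens port 36 mm across and 14 mm high stands on the cover 44 mm from the axis, at the unit's +x.
- slot_mid (a point): Middle of the curved slot in the cover, at the level of its upper face. The slot is 14 mm wide; its middle line is an arc of radius 44 mm about the unit's axis, from 125 degrees (lock end) over 180 (this point, the unit's -x side) to 235 (free end), angles counter-clockwise from the unit's +x seen from above. Axes as the unit's.
- wheel_axis (a point): Point on the wheel's axis level with its upper face, 24 mm below the cover's top. The hidden wheel is a flat black plate 14 mm thick that fills all the view through the slot. In its face, on the slot's 44 mm arc, lie round recesses 13 mm across and 36 degrees apart. All are blind detents 5 mm deep but one, the lock hole of the wheel, which goes right through.
- base_face (a point): Point on the axis level with the fixed base under the wheel, 40 mm below the cover's top, 2 mm under the wheel. The base is solid but for a hole 14 mm across and 15 mm deep straight below the lock end. At the start the wheel's through hole is 20 to 80 mm along the slot from there. The wheel turns with a drag of about 5 N at the hole and has a stop with that hole under each slot end.
- lock_end (a point): Centre of the lock end of the slot, at the level of the cover's upper face; a dark ring 41 mm across is marked on the cover round it. Axes as the unit's.
- free_end (a point): Centre of the other, plain end of the slot, at the level of the cover's upper face. Axes as the unit's.
- stowage (a point): Mouth of the stowage hole, 12 mm across and 49 mm deep, in the top of a grey block 38 mm square and 58 mm high beside the housing; the pin stands in it at the start with its flange on the block.
- pin_grip (a point): Centre of the locking pin's black square handle, 22 x 22 x 50 mm, flats along its x and y, z up. Below, a steel flange 32 mm across, 5 mm thick, underside 30 mm below this point; then a shank 10 mm across, tapered over its last 7 mm to a 4 mm tip 78.5 mm below this point. 0.12 kg. Point above the cover: pin home 30 mm; tip on the wheel's face 54.5, in a detent 49.5, on the base 38.5.
- filter_box: Bystander: brown carton, 91 x 69 x 51 mm, behind the unit on the left; origin under its centre.
- test_sieve: Bystander: round steel test sieve, 77 mm across, 40 mm high, on the right in front; origin under its centre.
- solvent_bottle: Bystander: amber bottle, 47 mm across, 115 mm high, behind on the right; origin under its centre.
- vial_e: Bystander: glass vial with light cap, 32 mm across, 66 mm high, left of the unit; origin under its centre.
Mind the look-alikes: they are no part of the job. Leave any red or yellow look-alike of the part that bears pin_grip alone.

How it is judged:
On the way:
1. the pin's tip has dropped at least 8 mm below the wheel's face, into its through hole (z of pin_grip in the frame of lock_end below 0.0465 m and y of pin_grip in the frame of unit below 0.06 m and horizontal distance between pin_grip and unit below 0.055 m and angle between pin_grip's own z axis and vertical below 0.3 rad), for 0.1 s.
At the end, for the whole second after the job is handed in: The pin stands upright (within 0.1 rad) at the lock end of the slot (within 6 mm), pushed home to within 3 mm, so that it passes through the wheel into the base and the wheel is locked there (horizontal distance between pin_grip and lock_end below 0.006 m and z of pin_grip in the frame of lock_end below 0.033 m and angle between pin_grip's own z axis and vertical below 0.1 rad); the robot touches nothing.
It fails at once if the unit is pressed or pulled with more than 90 N (contact force between unit and anything else above 90 N).
It fails at once if the carton, sieve, bottle or vial is moved by more than 15 mm (distance of any of filter_box, test_sieve, solvent_bottle, vial_e from where it was at the start of the episode above 0.015 m).
It also fails if it takes over 58 s, if anything falls off the work surface, if the arm or the gripper's body presses on something with over 40 N, if the wrist force passes 120 N, or if a joint passes its speed limit or range.

ROBOT

A 7-joint arm with a two-finger parallel gripper is mounted at the origin on a cart in front of the work surface, level with it; the furniture and walls round the work are solid. World frame = base frame: x ahead of the robot, y to its left, z up, the work surface at z = 0. Lengths are in m, angles in rad, forces in N, time in s.
With the tool pointing down it reaches from about 0.35 to 0.9 m from the base axis. Payload 8.1 kg.
Tool frame: the origin (TCP) lies midway between the tips of the shut fingers; the grasp point (between the pads) lies 19 mm behind it (arm.hold_point_z is the distance from the TCP to the grasp point, in m); z points along the fingers, y is the line along which they close (so a half turn about z gives the same grasp; the last joint's range is limited). The gripper opens to 85 mm and grips with 20 to 120 N. Pads are 22 mm wide; open, the fingers measure 114 mm over their backs; the gripper's body (76 mm by 85 mm) begins 54 mm behind the grasp point. The pads swing forward as they close: fully open they stand 13 mm farther back than shut.
Start: joints at [1.191, 0.434, 0.025, 1.573, -0.012, 1.134, -0.075], TCP at [0.171, -0.601, 0.231] pointing down, gripper open.
Joint ranges: [-2.62, 2.62], [-0.44, 2.09], [-1.27, 1.32], [0.08, 2.57], [-1.32, 4.46], [0.12, 2], [-2.74, 2.74]. Speed limits (rad/s): [2.22, 2.22, 3.01, 3.01, 3.14, 3.14, 3.14].

INTERFACE

Orientations are given as a unit quaternion [x, y, z, w].
In Python, from workcell import arm gives the robot as it stands.
- The arm moves only by the shell command python3 -m crank 'ROWS' [FORCE]. ROWS is JSON, a list of rows, each a list of 7 numbers: the shift along the tool's x, y, z in m, then the turn, a rotation vector about the tool's x, y, z in degrees, then the opening, from 0 (shut) to 1 (fully open). A call has 1 to 10 rows; each row is the pose to reach, as a shift and turn from the pose commanded when the call began, along the tool's axes at that moment; what a row does not reach only later rows make up. A row lasts 1/12 s, in which the tool goes at most 41.7 mm and 7.16 degrees, less where a joint would pass 70% of its speed; a pose out of reach is approached as far as the arm can. A call with a gripper value outside its range is refused whole. The fingers move at their own pace and stop on an object; FORCE is the grip in N (left out, the last holds). Time passes only in rows, so rows that repeat a pose let the fingers close. It gives the time, the measured TCP pose, the force, the opening and the grip force at its end, in the units of the state.
- arm.get_state(): the state, without advancing time (a new reading comes with each control period).
- arm.camera(name): name is "side" or "top" or "wrist"; returns the picture (400x640x3 uint8, red, green, blue); there is no depth.
- arm.camera_info(name): a dict with "fx", "fy", "cx", "cy" (pixels), "cam_to_world" (4x4, takes a point from camera to world coordinates); the wrist camera has in their place "T_tool_cam" (4x4, takes a point from camera to tool coordinates, whose origin is the TCP and whose axes are the flange's). Camera axes: x right, y down, z forward; pixel columns grow to the right and rows downward; lengths in m; the calibration is good to about 2 mm. The wrist camera is an equidistant fisheye: a pixel r from the principal point sees the ray r / f radians off the axis. A picture is of the moment at which its call begins: read the wrist's pose just before it. camera_info takes no time and is no camera call.
- arm.finish_job(): hands the job in; it is judged then, once.
Trained networks look in the newest picture that a camera, given by its name, has taken for a name from the list of things; names that differ only in an ending like _2 or _b are one class to them, and where a whole thing is asked for, a point or a joint stands for the part that bears it (a point fixed in the world has none). Each returns a list of dicts, best first, with "confidence" (0 to 1); they miss things now and then, are a little off and sometimes report something else, mostly with a low value. They report only what shows in the picture. A call takes as long as a camera call. They do not tell look-alikes from the thing itself.
- arm.spot_in(camera, name): "centre" ([x, y, z] in m, in world coordinates, good to about 4 mm: the middle of the surface that is visible of it).
The state is a dict: "time": time; "qpos": joint angles; "joint_vel": joint speeds; "joint_efforts": joint torques, N m; "tool_pos": TCP position; "ee_rot": TCP orientation; "force": force on the tool from outside, world axes, zero at the start; "wrist_torque": the same for the moment, N m; "finger_gap": finger opening in m; "gripper_force": force on a finger pad.
Only numpy, scipy, OpenCV 4.12 (cv2) and the standard library are available. Lean on these libraries where they do the work, as an engineer would, in place of code of your own. Each camera call takes 0.05 s, during which the arm holds its last target. There are 200 camera calls.

## Working session

There is one attempt and no reset: what is moved stays moved. The work goes in short steps, Python scripts to look and compute and a shell command to move; the robot and the scene stay as the last step left them, time stands still between calls to the robot, and variables do not carry over. Pictures are saved under pics/ and viewed, at most 10 in all, crops included, and the job is handed in when it is done.

```bash
ls; mkdir -p pics; cat > h.py <<'E'
from workcell import arm
import numpy as np, cv2
from scipy.spatial.transform import Rotation as R
def st():
    s=arm.get_state(); return s
def world2pix(cam,p):
    i=arm.camera_info(cam); T=np.linalg.inv(np.array(i['cam_to_world'])); c=T[:3,:3]@np.array(p)+T[:3,3]
    return i['fx']*c[0]/c[2]+i['cx'], i['fy']*c[1]/c[2]+i['cy']
def pix2world(cam,u,v,z):
    i=arm.camera_info(cam); T=np.array(i['cam_to_world']); d=T[:3,:3]@np.array([(u-i['cx'])/i['fx'],(v-i['cy'])/i['fy'],1]); o=T[:3,3]
    return o+d*(z-o[2])/d[2]
def totool(dw):
    s=st(); return R.from_quat(s['ee_rot']).inv().apply(dw)
E
python3 - <<'E'
from h import *
s=st(); print(s['time'],s['tool_pos'],s['ee_rot'],R.from_quat(s['ee_rot']).as_matrix().round(3),s['force'],s['finger_gap'])
a=arm.camera('top');b=arm.camera('side')
cv2.imwrite('pics/top.png',a[:,:,::-1]);cv2.imwrite('pics/side.png',b[:,:,::-1])
for n in ['unit','slot_mid','lock_end','free_end','stowage','pin_grip','filter_box','test_sieve','solvent_bottle','vial_e']:
  for c in ['top','side']:
    print(n,c,[(np.round(d['centre'],3).tolist(),round(d['confidence'],2)) for d in arm.spot_in(c,n)[:3]])
E
```

```text
pics
0.0 [ 0.17057133 -0.6007607   0.23054782] [ 9.90447296e-01  1.37889672e-01 -1.90392414e-04 -7.45701509e-04] [[ 0.962  0.273 -0.001]
 [ 0.273 -0.962  0.001]
 [-0.    -0.002 -1.   ]] [ 0.47308697 -0.15227977 -0.7565578 ] 0.08555035729989087
unit top [([0.542, -0.272, 0.059], 0.94)]
unit side [([0.538, -0.233, 0.041], 0.69)]
slot_mid top [([0.542, -0.276, 0.062], 0.58)]
slot_mid side [([0.54, -0.236, 0.041], 0.94), ([0.571, -0.182, 0.088], 0.17)]
lock_end top [([0.541, -0.269, 0.064], 0.66)]
lock_end side [([0.538, -0.234, 0.042], 0.68)]
free_end top [([0.541, -0.276, 0.064], 0.67)]
free_end side [([0.544, -0.233, 0.045], 0.89), ([0.611, -0.5, 0.066], 0.18)]
stowage top [([0.54, -0.272, 0.064], 0.66)]
stowage side [([0.536, -0.231, 0.036], 0.61)]
pin_grip top [([0.729, -0.186, 0.083], 0.81), ([0.545, -0.276, 0.062], 0.68), ([0.722, -0.315, 0.084], 0.54)]
pin_grip side [([0.731, -0.304, 0.064], 0.74), ([0.545, -0.235, 0.047], 0.72), ([0.737, -0.168, 0.066], 0.66)]
filter_box top [([0.686, 0.0, 0.049], 0.83)]
filter_box side [([0.689, 0.02, 0.047], 0.94)]
test_sieve top [([0.43, -0.55, 0.012], 0.97)]
test_sieve side [([0.434, -0.548, 0.021], 0.91)]
solvent_bottle top [([0.611, -0.5, 0.09], 0.79)]
solvent_bottle side [([0.543, -0.231, 0.04], 0.46)]
vial_e top [([0.576, 0.032, 0.06], 0.78)]
vial_e side [([0.574, 0.048, 0.048], 0.76)]
```

View pics/top.png

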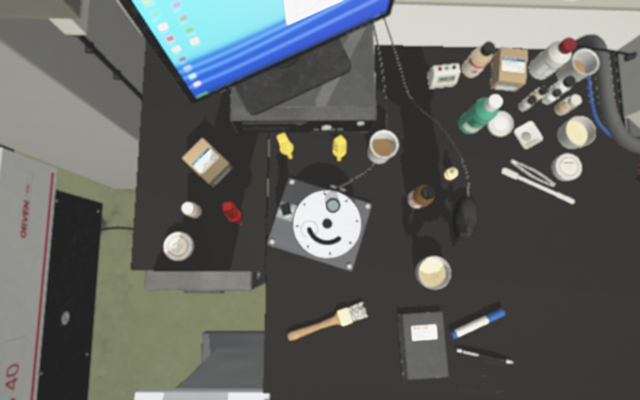

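View pics/side.png

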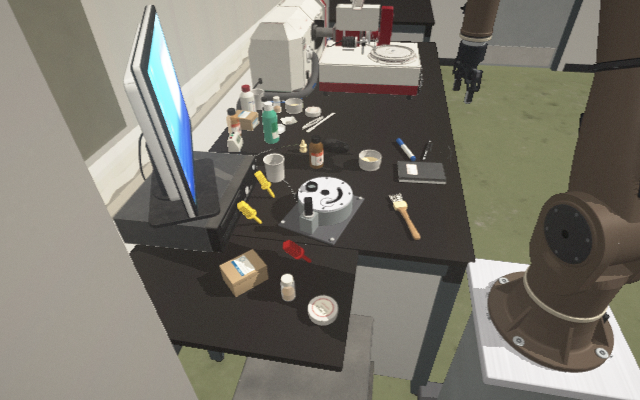

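The pin (black handle) stands at about (287,210) in the top view, left of the housing at (327,223). The lens port is at (333,205), and the slot runs from (308,227) to (342,238). Next I take an enlarged crop.

```bash
python3 - <<'E'
from h import *
a=cv2.imread('pics/top.png')[165:285,250:390]
cv2.imwrite('pics/topc.png',cv2.resize(a,None,fx=5.5,fy=5,interpolation=cv2.INTER_CUBIC)) if 0 else cv2.imwrite('pics/topc.png',cv2.resize(a,None,fx=5,fy=5,interpolation=cv2.INTER_CUBIC))
i=arm.camera_info('top');print(i['fx'],np.round(i['cam_to_world'],3))
w=arm.camera_info('wrist');print({k:np.round(v,3) for k,v in w.items() if k!='name'})
E
```

```text
407.7565233984733 [[ 0.01  -0.992  0.125  0.454]
 [-0.999 -0.014 -0.029 -0.237]
 [ 0.031 -0.125 -0.992  1.011]
 [ 0.     0.     0.     1.   ]]
{'fx': np.float64(309.707), 'fy': np.float64(309.707), 'cx': np.float64(320.584), 'cy': np.float64(198.8), 'T_tool_cam': array([[-0.001, -0.961, -0.278,  0.071],
       [ 1.   , -0.   , -0.   , -0.   ],
       [ 0.   , -0.278,  0.961, -0.143],
       [ 0.   ,  0.   ,  0.   ,  1.   ]])}
```

View pics/topc.png

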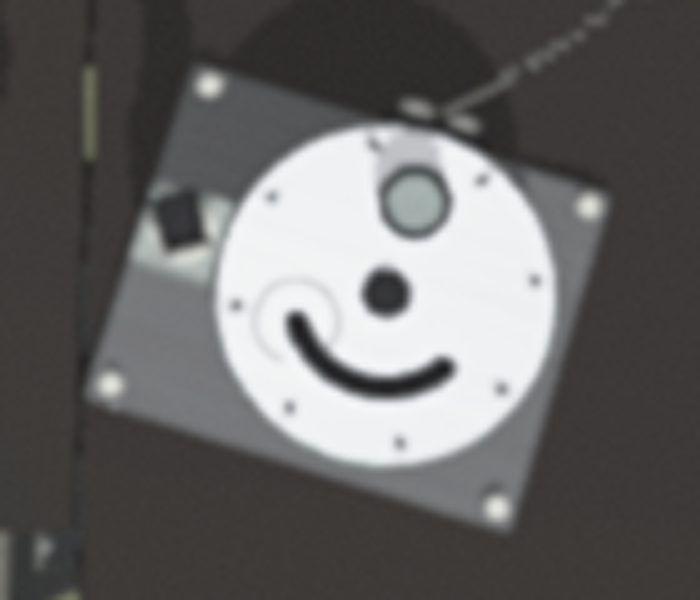

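The crop shows the cover circle centred at (385,294), ringed lock end (295,318), free end (447,368), lens (415,202) and handle top (178,218). All are in crop pixels at 5x.

```bash
python3 - <<'E'
from h import *
f=lambda X,Y,z: pix2world('top',(X+.5)/5-.5+250,(Y+.5)/5-.5+165,z)
c=f(385,294,.064);l=f(295,318,.064);fr=f(447,368,.064);le=f(415,202,.078);h=f(180,220,.113)
for n,p in zip('c l fr lens h'.split(),[c,l,fr,le,h]): 
  d=p-c; print(n,p.round(4),np.hypot(*d[:2]).round(4),np.degrees(np.arctan2(d[1],d[0])).round(1))
for q in [(175,192),(205,245),(160,255),(200,190),(155,205)]: print(f(*q,.113).round(4))
E
```

```text
c [ 0.5454 -0.2854  0.064 ] 0.0 0.0
l [ 0.5336 -0.2435  0.064 ] 0.0435 105.7
fr [ 0.5112 -0.3145  0.064 ] 0.0449 -139.6
lens [ 0.587  -0.2983  0.078 ] 0.0435 -17.2
h [ 0.5724 -0.1917  0.113 ] 0.0976 73.9
[ 0.5849 -0.1892  0.113 ]
[ 0.5614 -0.2029  0.113 ]
[ 0.5567 -0.1832  0.113 ]
[ 0.586  -0.2003  0.113 ]
[ 0.579  -0.1805  0.113 ]
```

```bash
R='[0.25,-0.142,0,0,0,0,1]'; python3 -m crank '[[0.25,-0.142,0,0,0,0,1],[0.25,-0.142,0,0,0,0,1],[0.25,-0.142,0,0,0,0,1],[0.497,-0.284,0.01,0,0,0,1],[0.497,-0.284,0.01,0,0,0,1],[0.497,-0.284,0.01,0,0,0,1],[0.497,-0.284,0.01,0,0,0,1],[0.497,-0.284,0.01,0,0,0,1],[0.497,-0.284,0.01,0,0,0,1],[0.497,-0.284,0.01,0,0,0,1]]'
```

```text
time: 1.93
tool_pos: [0.4635, -0.3021, 0.225]
ee_rot: [0.99, 0.138, 0.0, 0.0]
force: [1.4, -1.1, 0.0]
finger_gap: 0.0852
gripper_force: 0.0
```

```bash
python3 -m crank '[[0.134,-0.076,0.03,0,0,0,1],[0.134,-0.076,0.03,0,0,0,1],[0.134,-0.076,0.03,0,0,0,1],[0.134,-0.076,0.03,0,0,0,1],[0.134,-0.076,0.03,0,0,0,1],[0.134,-0.076,0.03,0,0,0,1]]'
cat >> h.py <<'E'
def wcam(name):
    s=st(); im=arm.camera('wrist'); cv2.imwrite(name,im[:,:,::-1])
    np.savez('wp.npz',p=s['tool_pos'],q=s['ee_rot']); return s
def wpix(u,v,z):
    d=np.load('wp.npz'); i=arm.camera_info('wrist'); T=np.array(i['T_tool_cam']); Rw=R.from_quat(d['q']).as_matrix()
    x,y=(u-i['cx'])/i['fx'],(v-i['cy'])/i['fy']; t=np.hypot(x,y)+1e-12
    r=Rw@T[:3,:3]@np.array([np.sin(t)*x/t,np.sin(t)*y/t,np.cos(t)]); o=Rw@T[:3,3]+d['p']
    return o+r*(z-o[2])/r[2]
E
python3 - <<'E'
from h import *
s=wcam('pics/w1.png');print(s['tool_pos'],s['joint_vel'].round(3) if hasattr(s['joint_vel'],'round') else '')
for n in ['pin_grip','lock_end','free_end','slot_mid','stowage']: print(n,[(np.round(d['centre'],4).tolist(),round(d['confidence'],2)) for d in arm.spot_in('wrist',n)[:3]])
E
```

```text
time: 2.43
tool_pos: [0.5715, -0.1915, 0.1941]
ee_rot: [0.99, 0.14, -0.0, -0.001]
force: [-0.5, -0.8, 0.2]
finger_gap: 0.0852
gripper_force: 0.0
[ 0.57148714 -0.19146592  0.19410015] [ 0.045 -0.024  0.046  0.013  0.011  0.007  0.013]
pin_grip [([0.7477, -0.2644, 0.021], 0.82), ([0.5827, -0.1917, 0.1082], 0.71), ([0.6215, -0.0448, 0.0281], 0.62)]
lock_end [([0.5726, -0.2497, 0.0635], 0.6)]
free_end [([0.575, -0.2514, 0.0634], 0.67)]
slot_mid [([0.5869, -0.1904, 0.1123], 0.73), ([0.5747, -0.2502, 0.0636], 0.56)]
stowage [([0.5747, -0.2524, 0.0683], 0.72)]
```

View pics/w1.png

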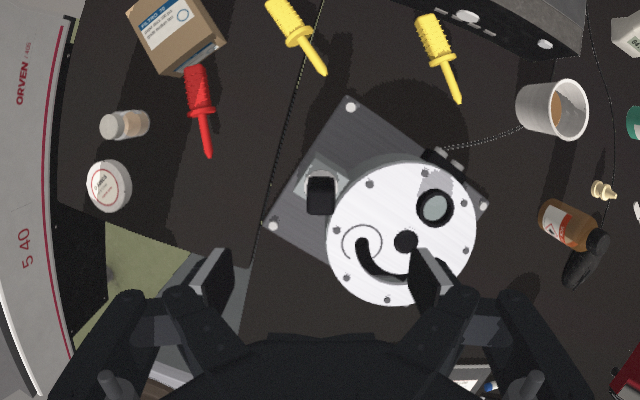

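The wrist view shows the black handle near (321,195) on its block, with the lock-end ring near (362,242). Next I crop that area.

```bash
python3 - <<'E'
from h import *
a=cv2.imread('pics/w1.png')[150:310,280:490]
a=cv2.convertScaleAbs(a,alpha=1.6,beta=25)
cv2.imwrite('pics/w1c.png',cv2.resize(a,None,fx=3.7,fy=3.7,interpolation=cv2.INTER_CUBIC))
E
```

```text
(no output)
```

View pics/w1c.png

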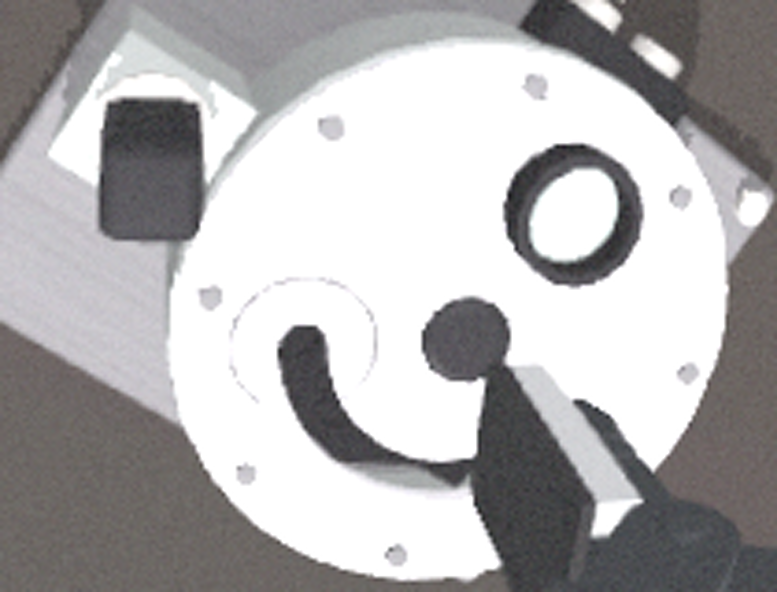

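```bash
python3 - <<'E'
from h import *
g=lambda X,Y,z: wpix((X+.5)/3.7-.5+280,(Y+.5)/3.7-.5+150,z)
cs=np.array([g(x,y,.113) for x,y in [(101,155),(203,155),(201,240),(98,240)]]);print(cs.round(4),cs.mean(0).round(4))
for a,b in [(0,1),(1,2),(3,2),(0,3)]:
  d=cs[b]-cs[a];print(np.hypot(*d[:2]).round(4),np.degrees(np.arctan2(d[1],d[0])).round(1))
m=np.array([g(x,y,.058) for x,y in [(50,152),(132,30),(254,105)]]);print('block',m.round(4),((m[0]+m[2])/2).round(4))
# cover fit
pts=np.array([g(x,y,.064)[:2] for x,y in [(168,350),(727,300),(440,38),(400,577),(240,150),(650,110),(200,450)]])
A=np.c_[2*pts,np.ones(len(pts))];s=np.linalg.lstsq(A,(pts**2).sum(1),rcond=None)[0];c=s[:2];print('c',c.round(4),np.sqrt(s[2]+c@c).round(4))
for n,p in [('ring',g(304,343,.064)),('slotend',g(303,349,.064)),('lens',g(572,214,.078))]:
  d=p[:2]-c;print(n,p.round(4),np.hypot(*d).round(4),np.degrees(np.arctan2(d[1],d[0])).round(1))
s=st();print(R.from_quat(s['ee_rot']).as_matrix().round(3))
E
```

```text
[[ 0.58   -0.1781  0.113 ]
 [ 0.5857 -0.1979  0.113 ]
 [ 0.5682 -0.2028  0.113 ]
 [ 0.5623 -0.1824  0.113 ]] [ 0.5741 -0.1903  0.113 ]
0.0206 -73.9
0.0181 -164.5
0.0213 -73.9
0.0182 -166.6
block [[ 0.5625 -0.1671  0.058 ]
 [ 0.598  -0.1785  0.058 ]
 [ 0.5883 -0.2129  0.058 ]] [ 0.5754 -0.19    0.058 ]
c [ 0.5464 -0.2846] 0.0786
ring [ 0.5327 -0.2438  0.064 ] 0.043 108.6
slotend [ 0.5309 -0.2441  0.064 ] 0.0433 110.9
lens [ 0.5886 -0.2948  0.078 ] 0.0434 -13.5
[[ 0.963  0.271  0.   ]
 [ 0.271 -0.963 -0.001]
 [ 0.     0.001 -1.   ]]
```

```bash
python3 -m crank '[[0.003,0,0.035,0,0,0,0.8],[0.003,0,0.07,0,0,0,0.6],[0.003,0,0.1,0,0,0,0.6],[0.003,0,0.121,0,0,0,0.6],[0.003,0,0.121,0,0,0,0.6],[0.003,0,0.121,0,0,0,0.2],[0.003,0,0.121,0,0,0,0.1],[0.003,0,0.121,0,0,0,0.1],[0.003,0,0.121,0,0,0,0.1],[0.003,0,0.121,0,0,0,0.1]]' 60
```

```text
time: 3.57
tool_pos: [0.5743, -0.1924, 0.0758]
ee_rot: [0.99, 0.138, 0.001, 0.0]
force: [-3.6, 3.7, 7.9]
finger_gap: 0.0214
gripper_force: 59.5
```

```bash
python3 -m crank '[[0,0,0,0,0,0,0],[0,0,0,0,0,0,0],[0,0,0,0,0,0,0]]' 60
```

```text
time: 3.82
tool_pos: [0.5743, -0.1924, 0.0758]
ee_rot: [0.99, 0.138, 0.001, 0.0]
force: [-2.4, 3.9, 7.6]
finger_gap: 0.0216
gripper_force: 59.5
```

```bash
python3 -m crank '[[0,0,-0.01,0,0,0,0],[0,0,-0.02,0,0,0,0],[0,0,-0.03,0,0,0,0],[0,0,-0.04,0,0,0,0],[0,0,-0.055,0,0,0,0],[0,0,-0.07,0,0,0,0],[0,0,-0.08,0,0,0,0],[0,0,-0.08,0,0,0,0],[0,0,-0.08,0,0,0,0]]' 60
python3 - <<'E'
from h import *
s=wcam('pics/w2.png');print(s['tool_pos'],R.from_quat(s['ee_rot']).as_matrix().round(3))
E
```

```text
time: 4.57
tool_pos: [0.5737, -0.1937, 0.1546]
ee_rot: [0.99, 0.138, 0.001, 0.001]
force: [-0.6, -0.2, -1.9]
finger_gap: 0.0214
gripper_force: 58.7
[ 0.57368966 -0.19373462  0.15458918] [[ 0.962  0.273  0.002]
 [ 0.273 -0.962 -0.001]
 [ 0.001  0.001 -1.   ]]
```

View pics/w2.png

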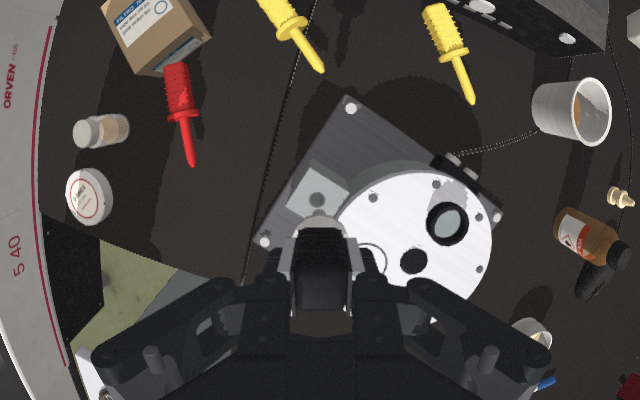

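The pin is out and held, with the empty stowage hole at (317,199). I use that hole to check the hand-eye offset and refine the unit pose.

```bash
python3 - <<'E'
from h import *
print('stow',wpix(317,199.5,.058).round(4))
# cover edge points via bright mask
im=cv2.imread('pics/w2.png'); g=cv2.cvtColor(im,cv2.COLOR_BGR2GRAY)
m=(g>215).astype(np.uint8); m[:, :330]=0; n,l,s,_=cv2.connectedComponentsWithStats(m); k=1+np.argmax(s[1:,4]); print(s[k])
P=[]
for v in range(175,280,3):
    xs=np.where(l[v]==k)[0]
    if len(xs): P.append(wpix(xs.max()+.5,v,.064)[:2])
for u in range(365,470,5):
    ys=np.where(l[:,u]==k)[0]
    if len(ys): P.append(wpix(u,ys.min()-.5,.064)[:2])
P=np.array(P)
for _ in range(5):
    A=np.c_[2*P,np.ones(len(P))];q=np.linalg.lstsq(A,(P**2).sum(1),rcond=None)[0];c=q[:2];r=np.sqrt(q[2]+c@c)
    e=abs(np.hypot(*(P-c).T)-r); P=P[e<max(.0008,2*np.median(e))]
print('c',c.round(4),r.round(4),len(P))
for nme,p in [('hub',wpix(414,261,.064)),('lens',wpix(448,224,.078)),('bottle',wpix(600,250,0.1))]:
    d=p[:2]-c;print(nme,p.round(4),np.hypot(*d).round(4),np.degrees(np.arctan2(d[1],d[0])).round(1))
E
```

```text
stow [ 0.5742 -0.1906  0.058 ]
[ 338  173  154  126 9415]
c [ 0.5461 -0.286 ] 0.0767 37
hub [ 0.545  -0.2866  0.064 ] 0.0013 -154.1
lens [ 0.5886 -0.2959  0.078 ] 0.0436 -13.1
bottle [ 0.6122 -0.477   0.1   ] 0.2021 -70.9
```

```bash
python3 -m crank '[[-0.02,0.012,0,0,0,0,0],[-0.045,0.027,0,0,0,0,0],[-0.065,0.039,0,0,0,0,0],[-0.0726,0.0433,0,0,0,0,0],[-0.0726,0.0433,0,0,0,0,0],[-0.0726,0.0433,0.008,0,0,0,0],[-0.0726,0.0433,0.016,0,0,0,0],[-0.0726,0.0433,0.022,0,0,0,0],[-0.0726,0.0433,0.026,0,0,0,0],[-0.0726,0.0433,0.026,0,0,0,0]]' 60
```

```text
time: 5.45
tool_pos: [0.5151, -0.2534, 0.1262]
ee_rot: [0.99, 0.139, -0.001, -0.001]
force: [-0.4, 0.6, -1.4]
finger_gap: 0.0211
gripper_force: 58.7
```

```bash
python3 -m crank '[[0,0,0.002,0,0,0,0],[0,0,0.005,0,0,0,0],[0,0,0.008,0,0,0,0],[0,0,0.008,0,0,0,0]]' 60
```

```text
time: 5.78
tool_pos: [0.5152, -0.2545, 0.1193]
ee_rot: [0.99, 0.138, -0.0, -0.0]
force: [-1.1, -0.1, -0.4]
finger_gap: 0.0215
gripper_force: 58.7
```

```bash
python3 -m crank '[[0,0,0.003,0,0,0,0],[0,0,0.006,0,0,0,0],[0,0,0.009,0,0,0,0],[0,0,0.011,0,0,0,0],[0,0,0.013,0,0,0,0],[0,0,0.014,0,0,0,0],[0,0,0.015,0,0,0,0],[0,0,0.015,0,0,0,0]]' 60
```

```text
time: 6.45
tool_pos: [0.5155, -0.2547, 0.1054]
ee_rot: [0.99, 0.138, 0.0, 0.0]
force: [-2.6, 1.7, 7.2]
finger_gap: 0.0216
gripper_force: 59.9
```

```bash
cat > arc.py <<'E'
# arc.py s0 step n: tool-axis offsets along arc, s = mm from lock end toward the free end
import sys; from h import *
C=np.array([.546,-.287]); Y=-16.5
def pt(s): a=np.radians(125+Y)+s/44; return C+.044*np.array([np.cos(a),np.sin(a)])
M=np.array([[.963,.272],[.272,-.963]])
if __name__=='__main__':
    p=np.array(st()['tool_pos'][:2]); d=p-C; print('s now',((np.degrees(np.arctan2(d[1],d[0]))%360-125-Y)*44*np.pi/180).round(1),'r',np.hypot(*d).round(4))
    s0,ds,n=map(float,sys.argv[1:4])
    for k in range(int(n)+1): print(s0+k*ds,(M@(pt(s0+k*ds)-p)).round(4))
E
python3 arc.py 19 2 10
```

```text
s now 19.1 r 0.0444
19.0 [0.0003 0.0004]
21.0 [-0.0015  0.0013]
23.0 [-0.0032  0.0024]
25.0 [-0.0048  0.0035]
27.0 [-0.0064  0.0047]
29.0 [-0.008   0.0059]
31.0 [-0.0095  0.0073]
33.0 [-0.0109  0.0087]
35.0 [-0.0123  0.0101]
37.0 [-0.0136  0.0117]
39.0 [-0.0148  0.0132]
```

```bash
python3 -m crank '[[-0.0015,0.0013,-0.0005,0,0,0,0],[-0.0032,0.0024,-0.0005,0,0,0,0],[-0.0048,0.0035,-0.0005,0,0,0,0],[-0.0064,0.0047,-0.0005,0,0,0,0],[-0.0064,0.0047,-0.0005,0,0,0,0]]' 60
```

```text
time: 6.87
tool_pos: [0.5106, -0.2615, 0.1056]
ee_rot: [0.99, 0.138, 0.0, 0.0]
force: [-0.2, 0.4, 4.7]
finger_gap: 0.0217
gripper_force: 59.4
```

Still on the face. I continue.

```bash
python3 -m crank '[[-0.0016,0.0013,0,0,0,0,0],[-0.0031,0.0026,0,0,0,0,0],[-0.0045,0.004,0,0,0,0,0],[-0.0059,0.0054,0,0,0,0,0],[-0.0059,0.0054,0,0,0,0,0]]' 60; python3 arc.py 35 2 10
```

```text
time: 7.28
tool_pos: [0.5048, -0.2686, 0.1046]
ee_rot: [0.991, 0.137, -0.001, -0.0]
force: [0.2, 0.5, -1.1]
finger_gap: 0.021
gripper_force: 58.7
s now 36.4 r 0.0451
35.0 [ 0.0018 -0.0004]
37.0 [0.0005 0.0011]
39.0 [-0.0007  0.0027]
41.0 [-0.0019  0.0044]
43.0 [-0.003  0.006]
45.0 [-0.004   0.0078]
47.0 [-0.0049  0.0096]
49.0 [-0.0057  0.0114]
51.0 [-0.0065  0.0132]
53.0 [-0.0071  0.0151]
55.0 [-0.0077  0.017 ]
```

The vertical force is gone, so the tip is over a recess. I feel how deep it is.

```bash
python3 -m crank '[[0,0,0.002,0,0,0,0],[0,0,0.004,0,0,0,0],[0,0,0.006,0,0,0,0],[0,0,0.006,0,0,0,0],[0,0,0.006,0,0,0,0]]' 60
```

```text
time: 7.7
tool_pos: [0.5063, -0.2679, 0.1001]
ee_rot: [0.99, 0.138, 0.0, 0.0]
force: [-4.4, 1.5, 10.8]
finger_gap: 0.0213
gripper_force: 60.6
```

```bash
python3 -m crank '[[0.0015,0.0,0.001,0,0,0,0],[0.0015,0.0005,0.001,0,0,0,0],[0.0015,0.001,0.001,0,0,0,0],[0.0015,0.001,0.001,0,0,0,0]]' 60
```

```text
time: 8.03
tool_pos: [0.5075, -0.2675, 0.0996]
ee_rot: [0.99, 0.138, -0.0, -0.0]
force: [-7.6, 4.4, 21.2]
finger_gap: 0.0212
gripper_force: 61.6
```

That is a blind detent at s≈36 mm. The lock hole must therefore be near s≈63 mm, since 8 mm is out of its range. I lift and go there.

```bash
python3 -m crank '[[-0.001,0,-0.005,0,0,0,0],[-0.001,0,-0.01,0,0,0,0],[-0.001,0,-0.013,0,0,0,0],[-0.001,0,-0.013,0,0,0,0]]' 60; python3 arc.py 40 4 7
```

```text
time: 8.37
tool_pos: [0.5074, -0.2688, 0.1119]
ee_rot: [0.99, 0.138, 0.0, 0.0]
force: [0.5, -0.7, -1.4]
finger_gap: 0.0217
gripper_force: 58.6
s now 35.5 r 0.0427
40.0 [-0.0038  0.0027]
44.0 [-0.006   0.0061]
48.0 [-0.0078  0.0096]
52.0 [-0.0093  0.0133]
56.0 [-0.0105  0.0172]
60.0 [-0.0113  0.0211]
64.0 [-0.0117  0.025 ]
68.0 [-0.0118  0.029 ]
```

```bash
python3 -m crank '[[-0.0038,0.0027,0,0,0,0,0],[-0.006,0.0061,0,0,0,0,0],[-0.0078,0.0096,0,0,0,0,0],[-0.0093,0.0133,0,0,0,0,0],[-0.0105,0.0172,0,0,0,0,0],[-0.0113,0.0211,0,0,0,0,0],[-0.0116,0.024,0,0,0,0,0],[-0.0116,0.024,0.003,0,0,0,0],[-0.0116,0.024,0.006,0,0,0,0],[-0.0116,0.024,0.008,0,0,0,0]]' 60
python3 -m crank '[[0,0,0.001,0,0,0,0],[0,0,0.003,0,0,0,0],[0,0,0.005,0,0,0,0],[0,0,0.005,0,0,0,0]]' 60; python3 arc.py 60 2 4
```

```text
time: 9.2
tool_pos: [0.5023, -0.2944, 0.1027]
ee_rot: [0.99, 0.138, -0.0, -0.0]
force: [0.3, 0.2, -1.9]
finger_gap: 0.0212
gripper_force: 58.6
time: 9.53
tool_pos: [0.5022, -0.2945, 0.0978]
ee_rot: [0.99, 0.138, -0.0, -0.0]
force: [0.1, 0.6, -2.0]
finger_gap: 0.0213
gripper_force: 58.6
s now 62.4 r 0.0444
60.0 [ 0.0007 -0.0023]
62.0 [ 0.0005 -0.0004]
64.0 [0.0003 0.0016]
66.0 [0.0002 0.0036]
68.0 [0.0002 0.0056]
```

It is the through hole. I go deeper, staying just off the base.

```bash
python3 -m crank '[[0,0,0.002,0,0,0,0],[0,0,0.0045,0,0,0,0],[0,0,0.0045,0,0,0,0],[0,0,0.0045,0,0,0,0]]' 60; python3 arc.py 62 -4 16
```

```text
time: 9.87
tool_pos: [0.5023, -0.2947, 0.0936]
ee_rot: [0.99, 0.138, -0.0, -0.0]
force: [0.1, -0.0, -1.7]
finger_gap: 0.0213
gripper_force: 58.6
s now 62.6 r 0.0444
62.0 [ 0.0004 -0.0006]
58.0 [ 0.0011 -0.0045]
54.0 [ 0.0021 -0.0084]
50.0 [ 0.0034 -0.0122]
46.0 [ 0.0051 -0.0158]
42.0 [ 0.0071 -0.0193]
38.0 [ 0.0094 -0.0225]
34.0 [ 0.012  -0.0256]
30.0 [ 0.0148 -0.0284]
26.0 [ 0.0179 -0.0309]
22.0 [ 0.0213 -0.0331]
18.0 [ 0.0248 -0.0351]
14.0 [ 0.0284 -0.0367]
10.0 [ 0.0322 -0.0379]
6.0 [ 0.0361 -0.0388]
2.0 [ 0.0401 -0.0394]
-2.0 [ 0.0441 -0.0396]
```

```bash
python3 -m crank '[[0.0007,-0.0025,0,0,0,0,0],[0.0011,-0.0045,0,0,0,0,0],[0.0016,-0.0065,0,0,0,0,0],[0.0021,-0.0084,0,0,0,0,0],[0.0027,-0.0103,0,0,0,0,0],[0.0034,-0.0122,0,0,0,0,0],[0.0042,-0.014,0,0,0,0,0],[0.0051,-0.0158,0,0,0,0,0],[0.0061,-0.0176,0,0,0,0,0],[0.0071,-0.0193,0,0,0,0,0]]' 60; python3 arc.py 42 -2 10
```

```text
time: 10.7
tool_pos: [0.5037, -0.2762, 0.0942]
ee_rot: [0.991, 0.137, -0.0, 0.001]
force: [-1.0, -6.2, -1.3]
finger_gap: 0.021
gripper_force: 58.7
s now 43.9 r 0.0436
42.0 [ 0.0007 -0.0018]
40.0 [ 0.0018 -0.0035]
38.0 [ 0.003  -0.0051]
36.0 [ 0.0043 -0.0066]
34.0 [ 0.0056 -0.0081]
32.0 [ 0.007  -0.0096]
30.0 [ 0.0085 -0.0109]
28.0 [ 0.01   -0.0122]
26.0 [ 0.0116 -0.0135]
24.0 [ 0.0132 -0.0146]
22.0 [ 0.0149 -0.0157]
```

```bash
python3 -m crank '[[0.0011,-0.0017,0,0,0,0,0],[0.0023,-0.0033,0,0,0,0,0],[0.0036,-0.0048,0,0,0,0,0],[0.0049,-0.0063,0,0,0,0,0],[0.0063,-0.0078,0,0,0,0,0],[0.0078,-0.0091,0,0,0,0,0],[0.0093,-0.0104,0,0,0,0,0],[0.0109,-0.0117,0,0,0,0,0],[0.0125,-0.0128,0,0,0,0,0],[0.0142,-0.0139,0,0,0,0,0]]' 60; python3 arc.py 22 -2 12
```

```text
time: 11.53
tool_pos: [0.5126, -0.2587, 0.0939]
ee_rot: [0.991, 0.137, -0.001, 0.001]
force: [-3.1, -6.5, 0.7]
finger_gap: 0.0211
gripper_force: 58.9
s now 24.0 r 0.0437
22.0 [ 0.0015 -0.0013]
20.0 [ 0.0033 -0.0023]
18.0 [ 0.005  -0.0032]
16.0 [ 0.0069 -0.0041]
14.0 [ 0.0087 -0.0048]
12.0 [ 0.0106 -0.0055]
10.0 [ 0.0125 -0.0061]
8.0 [ 0.0144 -0.0066]
6.0 [ 0.0164 -0.007 ]
4.0 [ 0.0184 -0.0073]
2.0 [ 0.0204 -0.0075]
0.0 [ 0.0224 -0.0077]
-2.0 [ 0.0244 -0.0077]
```

```bash
python3 -m crank '[[0.0018,-0.001,0,0,0,0,0],[0.0035,-0.0019,0,0,0,0,0],[0.0054,-0.0028,0,0,0,0,0],[0.0072,-0.0035,0,0,0,0,0],[0.0091,-0.0042,0,0,0,0,0],[0.011,-0.0048,0,0,0,0,0],[0.0129,-0.0053,0,0,0,0,0],[0.0149,-0.0057,0,0,0,0,0],[0.0169,-0.006,0,0,0,0,0],[0.0169,-0.006,0,0,0,0,0]]' 60; python3 arc.py 4 -1 7
```

```text
time: 12.37
tool_pos: [0.5269, -0.2475, 0.0935]
ee_rot: [0.991, 0.137, -0.002, 0.0]
force: [-3.7, -2.5, -0.7]
finger_gap: 0.0214
gripper_force: 58.9
s now 5.7 r 0.0439
4.0 [ 0.0016 -0.0004]
3.0 [ 0.0026 -0.0005]
2.0 [ 0.0036 -0.0006]
1.0 [ 0.0046 -0.0007]
0.0 [ 0.0056 -0.0007]
-1.0 [ 0.0066 -0.0008]
-2.0 [ 0.0076 -0.0008]
-3.0 [ 0.0086 -0.0008]
```

```bash
python3 -m crank '[[0.001,-0.0001,0,0,0,0,0],[0.002,-0.0002,0,0,0,0,0],[0.003,-0.0003,0,0,0,0,0],[0.004,-0.0003,0,0,0,0,0],[0.004,-0.0003,0,0,0,0,0],[0.004,-0.0003,0,0,0,0,0]]' 60; python3 -m crank '[[0.001,0,0,0,0,0,0],[0.002,0,0,0,0,0,0],[0.002,0,0,0,0,0,0],[0.002,0,0,0,0,0,0]]' 60;python3 arc.py 0 -1 1
```

```text
time: 12.87
tool_pos: [0.5302, -0.2461, 0.0934]
ee_rot: [0.991, 0.137, -0.002, 0.0]
force: [-4.3, -3.6, -1.3]
finger_gap: 0.021
gripper_force: 58.9
time: 13.2
tool_pos: [0.5321, -0.2454, 0.0934]
ee_rot: [0.991, 0.137, -0.002, 0.0]
force: [-4.7, -2.5, -0.1]
finger_gap: 0.0213
gripper_force: 59.0
s now 0.0 r 0.0439
0.0 [ 0.     -0.0001]
-1.0 [ 0.001  -0.0002]
```

```bash
python3 -m crank '[[0.001,0,0,0,0,0,0],[0.002,0,0,0,0,0,0],[0.002,0,0,0,0,0,0],[0.002,0,0,0,0,0,0]]' 60;python3 -m crank '[[0.001,0,0,0,0,0,0],[0.002,0,0,0,0,0,0],[0.002,0,0,0,0,0,0],[0.002,0,0,0,0,0,0]]' 60
```

```text
time: 13.53
tool_pos: [0.5339, -0.2448, 0.0934]
ee_rot: [0.991, 0.137, -0.002, -0.0]
force: [-4.5, -1.9, -1.1]
finger_gap: 0.0215
gripper_force: 59.0
time: 13.87
tool_pos: [0.5344, -0.2447, 0.0932]
ee_rot: [0.991, 0.137, -0.003, -0.0]
force: [-8.8, -2.6, 3.5]
finger_gap: 0.0214
gripper_force: 59.7
```

```bash
python3 -m crank '[[-0.002,0,0,0,0,0,0],[-0.0035,0,0,0,0,0,0],[-0.0035,0,0.002,0,0,0,0],[-0.0035,0,0.004,0,0,0,0],[-0.0035,0,0.006,0,0,0,0],[-0.0035,0,0.006,0,0,0,0]]' 60
```

```text
time: 14.37
tool_pos: [0.5337, -0.2445, 0.0872]
ee_rot: [0.99, 0.138, -0.001, -0.0]
force: [-5.0, -1.7, -1.7]
finger_gap: 0.0214
gripper_force: 59.2
```

In the base hole. I push home.

```bash
python3 -m crank '[[-0.001,0,0.002,0,0,0,0],[-0.001,0,0.004,0,0,0,0],[-0.001,0,0.0055,0,0,0,0],[-0.001,0,0.007,0,0,0,0],[-0.001,0,0.008,0,0,0,0],[-0.001,0,0.008,0,0,0,0],[-0.001,0,0.008,0,0,0,0]]' 60
```

```text
time: 14.95
tool_pos: [0.5336, -0.2447, 0.0817]
ee_rot: [0.99, 0.138, 0.0, 0.0]
force: [-12.3, 2.5, 24.1]
finger_gap: 0.0212
gripper_force: 62.4
```

```bash
python3 -m crank '[[-0.0015,0,-0.0015,0,0,0,0],[-0.0015,0,-0.0015,0,0,0,0]]' 60; python3 -m crank '[[0,0,0,0,0,0,0.5],[0,0,0,0,0,0,0.5],[0,0,0,0,0,0,0.5],[0,0,0,0,0,0,0.5],[0,0,-0.02,0,0,0,0.5],[0,0,-0.05,0,0,0,0.5],[0,0,-0.08,0,0,0,0.5],[0,0,-0.11,0,0,0,0.5],[-0.03,0,-0.11,0,0,0,0.6],[-0.03,0,-0.11,0,0,0,0.6]]'
python3 - <<'E'
from h import *
wcam('pics/w3.png');a=cv2.imread('pics/w3.png')
s=arm.camera('side')[:,:,::-1][150:250,250:390]
cv2.imwrite('pics/end.png',np.hstack([a[100:400,200:560],cv2.resize(s,(420,300))]))
print([(np.round(d['centre'],4).tolist(),round(d['confidence'],2)) for d in arm.spot_in('wrist','pin_grip')[:4]])
E
```

```text
time: 15.12
tool_pos: [0.5332, -0.245, 0.0819]
ee_rot: [0.99, 0.138, 0.001, 0.0]
force: [-1.2, 0.4, -0.8]
finger_gap: 0.0212
gripper_force: 59.0
time: 15.95
tool_pos: [0.5009, -0.2558, 0.1931]
ee_rot: [0.991, 0.137, 0.0, 0.001]
force: [-1.4, -1.0, -1.0]
finger_gap: 0.0513
gripper_force: 0.0
[([0.5397, -0.2474, 0.1137], 0.89), ([0.6152, -0.0434, 0.0234], 0.65), ([0.7036, -0.3025, 0.024], 0.55)]
```

View pics/end.png

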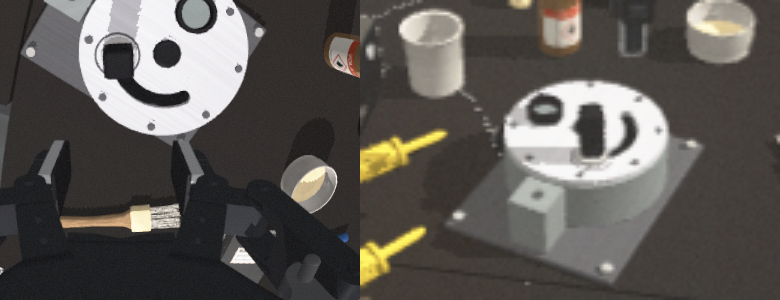

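The pin stands upright at the ringed end, around (118,60) in the left half, with its flange on the cover and the gripper clear. I hand the job in.

```bash
python3 -c "
from workcell import arm
print(arm.finish_job())"
```

```text
the job is handed in; nothing more can be done
None
```

The pin is through the wheel's lock hole and pushed home at the ringed end of the slot, then released. I handed the job in at about 16 s of the 58 s limit, but no verdict came back.

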